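# Sort the stationery into the stacking desk tray

### The arm

A 7-joint arm with a two-finger parallel gripper is mounted at the origin on the work surface. World frame = base frame: x ahead of the robot, y to its left, z up, the work surface at z = 0. Lengths are in m, angles in rad, forces in N, time in s.
With the tool pointing down it reaches from about 0.35 to 0.9 m from the base axis. Payload 8.1 kg.
Tool frame: the origin (TCP) lies at the very end of the fingers, on their centre line; the grasp point (between the pads) lies 19 mm behind it (grasp_offset is the distance from the TCP to the grasp point, in m); z points along the fingers, y is the line along which they close (so a half turn about z gives the same grasp; the last joint's range is limited). The gripper opens to 92 mm and grips with 3 to 60 N. Pads are 19 mm wide; open, the fingers measure 130 mm over their backs; the gripper's body (75 mm by 190 mm) begins 47 mm behind the grasp point.
Start: joints at [-1.285, 0.434, 0.025, 1.573, -0.012, 1.134, -0.075], TCP at [0.237, 0.578, 0.227] pointing down, gripper open.
Joint ranges: [-2.62, 2.62], [-0.44, 2.09], [-1.27, 1.32], [0.08, 2.57], [-1.32, 4.46], [0.12, 2], [-2.74, 2.74]. Speed limits (rad/s): [2.22, 2.22, 3.01, 3.01, 3.14, 3.14, 3.14].

### API

Orientations are given as a unit quaternion [w, x, y, z].
In Python, from cell import * gives the robot as it stands.
- The arm moves only by the tool arm_command, never from a script. Its argument "rows" is text: rows parted by semicolons, each of 7 numbers parted by spaces: the turn, a rotation vector about the tool's x, y, z in rad, then the shift along the tool's x, y, z in mm, then the opening, from 0 (shut) to 1 (fully open). In form: ax ay az x y z jaw; .... A call has 1 to 12 rows; each row is the pose to reach, as a shift and turn from the pose commanded when the call began, along the tool's axes at that moment; what a row does not reach only later rows make up. A row lasts 1/12 s, in which the tool goes at most 41.7 mm and 7.16 degrees, less where a joint would pass 70% of its speed; a pose out of reach is approached as far as the arm can. A call with a gripper value outside its range is refused whole. The fingers move at their own pace and stop on an object; "grip_force" is the grip in N (left out, the last holds). Time passes only in rows, so rows that repeat a pose let the fingers close. It gives the time, the measured TCP pose, the force, the opening and the grip force at its end, in the units of the state.
- observe(): the state, without advancing time (a new reading comes with each control period).
- camera(name): name is "side" or "top" or "wrist"; returns a dict with "pixels" (400x640x3 uint8, blue, green, red), "fx", "fy", "cx", "cy" (pixels), "pose" (4x4, takes a point from camera to world coordinates). Camera axes: x right, y up, looking along -z (the intrinsics and any distortion apply to the point x, -y, -z); pixel columns grow to the right and rows downward; lengths in m; the calibration is good to about 2 mm. A picture is of the moment at which its call begins. There is no depth.
- hand_in(): hands the job in; it is judged then, once.
The state is a dict: "time_s": time; "joint_pos": joint angles; "qvel": joint speeds; "tau": joint torques, N m; "ee_pos": TCP position; "tcp_rot": TCP orientation; "wrist_force": force on the tool from outside, world axes, zero at the start; "torque": the same for the moment, N m; "grip_width": finger opening in m; "finger_force": force on a finger pad.
Only numpy, scipy, OpenCV 4.12 (cv2) and the standard library are available. Lean on these libraries where they do the work, as an engineer would, in place of code of your own. Each camera call takes 0.05 s, during which the arm holds its last target. There are 200 camera calls.

### The job

Tidy the stationery into the low orange tray on the desk: lay the wooden pencil lengthwise in its long trough, stand the steel binder clip on its spine in the square insert, lay the eraser flat in the oblong insert and the metal pencil sharpener flat in the round insert, each resting right down on the floor of its place. The wooden chopstick and the steel hair claw are not stationery: leave them where they are.

Things in the scene. Friction and masses are not known exactly. Their poses are not given: they have to be found in the camera images.
- tray: Low tray of translucent deep-orange plastic, 121 (x) x 226 mm (y), fixed to the desk. Origin: centre of underside. Floor 3 mm thick; rim and rib 13 mm above the desk. Pencil trough along the tray's y on its -x side (towards the robot), inside 40 x 220 mm, centre line at x = -37.5 mm, y = 0. The +x side holds the three inserts at x = 21.5, y = -72, 0, 72 mm in any order, parallel to the tray.
- square_insert: Square insert dish of frosted pale-orange plastic in the tray's bay, 68 x 68 mm outside, 64 x 64 mm inside, for the binder clip. Origin: centre of its underside (3 mm above the desk); inner floor 2 mm and rim 12 mm above the origin (15 mm above the desk). Fixed.
- oblong_insert: Narrow oblong insert dish of frosted pale-orange plastic in the tray's bay, 68 mm along its x axis and 40 mm along y outside, 64 x 36 mm inside, for the eraser (which fits only lengthwise along the dish's x axis). Origin: centre of its underside (3 mm above the desk); inner floor 2 mm and rim 12 mm above the origin. Fixed.
- round_insert: Round insert dish of frosted pale-orange plastic in the tray's bay, 68 mm outer and 62 mm inner diameter at the rim, for the sharpener. Origin: centre of its underside (3 mm above the desk); inner floor 2 mm and rim 12 mm above the origin. Fixed.
- pencil: Thick brown wooden pencil, hexagonal, 10 mm across flats, 150 mm long, sharpened with a dark lead at its +x end, dark lead core at the other; lies along its x axis. Origin: on its axis, mid-length (5 mm above what it lies on). About 14 g.
- binder_clip: Bright steel binder clip standing on its flat spine: spine 41 mm long (along x) and 20 mm wide (y), the two sides lean together to a jaw line 25 mm up, two wire handles point up to 49 mm. Origin: centre of the underside of the spine. Grip it by the two ends of its body, across the 41 mm. About 25 g.
- eraser: White block eraser with a dark grey card sleeve round its middle, 43 mm (x) x 20 mm (y) x 13 mm high, lying flat. Origin: centre of its underside. About 20 g. (The small all-white block on the espresso saucer is wrapped sugar, not the eraser.)
- sharpener: Small aluminium block pencil sharpener with a dark blade screwed on top and waisted sides, 26 mm (x) x 16 mm (y) x 13 mm high, lying flat, blade up. Origin: centre of its underside. About 18 g.
- chopstick: Look-alike of the pencil, to be left alone: brown wooden chopstick, square, tapering from 8.5 to 6 mm, 195 mm long, no lead; lies along its x axis, thin end +x. Origin: on its axis, mid-length.
- hair_claw: Look-alike of the binder clip, to be left alone: steel hair claw standing on its teeth, 44 mm (x) x 30 mm (y) x 47 mm high, two rows of five teeth, two finger wings on top. Origin: centre of its foot, on the desk.
There are look-alikes about, which are no part of the job. What is shaped like the pencil but pink is not meant. Leave any pink look-alike of the binder_clip alone.

How it is judged:
At the end, for the whole second after the job is handed in: On the floors of their places: pencil along the trough (0.25 rad); binder clip upright within 27 mm of the square insert's centre, eraser flat within 15 mm of the oblong one's, sharpener flat within 21 mm of the round one's; all at rest; chopstick and hair claw moved under 15 mm (x of pencil in the frame of tray between -0.0545 and -0.0205 m and y of pencil in the frame of tray between -0.037 and 0.037 m and z of pencil in the frame of tray below 0.011 m and angle between the x axis of pencil and the y axis of tray, either way round below 0.25 rad and horizontal distance between binder_clip and square_insert below 0.027 m and z of binder_clip in the frame of square_insert below 0.005 m and angle between binder_clip's own z axis and vertical below 0.2 rad and horizontal distance between eraser and oblong_insert below 0.015 m and z of eraser in the frame of oblong_insert below 0.005 m and angle between each of eraser, sharpener's own z axis and vertical below 0.15 rad and horizontal distance between sharpener and round_insert below 0.021 m and z of sharpener in the frame of round_insert below 0.005 m and linear speed of each of pencil, binder_clip, eraser, sharpener below 0.02 m/s and distance of each of chopstick, hair_claw from where it was at the start of the episode below 0.015 m); the robot touches nothing.
It fails at once if the chopstick is moved more than 30 mm (distance of chopstick from where it was at the start of the episode above 0.03 m).
It fails at once if the hair claw is moved more than 30 mm (distance of hair_claw from where it was at the start of the episode above 0.03 m).
It also fails if it takes over 104 s, if anything falls off the work surface, if the arm or the gripper's body presses on something with over 40 N, if the wrist force passes 120 N, or if a joint passes its speed limit or range.

## Working session

There is one attempt and no reset: what is moved stays moved. The work goes in short steps, Python scripts to look and compute and a tool call to move; the robot and the scene stay as the last step left them, time stands still between calls to the robot, and variables do not carry over. Pictures are saved under pics/ and viewed, at most 17 in all, crops included, and the job is handed in when it is done.

Besides the shell and the picture viewer there is one more tool, called by a JSON object that holds its "method" and its "body". arm_command: Moves the arm, as the interface text tells. Its arguments: {"type":"object","properties":{"rows":{"type":"string"},"grip_force":{"type":"number"}},"required":["rows"]}

```bash
ls; mkdir -p pics; python3 - <<'E'
from cell import *
import cv2,numpy as np
s=observe();print(s)
for n in("top","side"):
    c=camera(n);cv2.imwrite(f"pics/{n}0.png",c["pixels"]);print(n,c["fx"],c["fy"],c["cx"],c["cy"],c["pose"],[k for k in c])
E
```

```text
pics
{'time_s': 0.0, 'joint_pos': array([-1.28461756,  0.4352399 ,  0.02497739,  1.57407324, -0.01159341,
        1.13398924, -0.07510459]), 'qvel': array([ 0.0004142 ,  0.00090239,  0.00045453, -0.00032799,  0.00087485,
       -0.00096232, -0.00080383]), 'tau': array([-2.81824987e-04, -6.67852592e+01,  9.84819867e-01, -3.14465654e+01,
       -6.06515980e-02,  4.29528148e-02,  1.47292603e-04]), 'ee_pos': array([0.23677968, 0.57787494, 0.22594374]), 'tcp_rot': array([-7.66748503e-05,  1.93204366e-01,  9.81158224e-01, -7.78645107e-04]), 'wrist_force': array([-0.77367212,  0.05711525,  0.01049957]), 'torque': array([ 0.002393  ,  0.04591238, -0.01779411]), 'finger_force': 0.0, 'grip_width': 0.0920588118622031}
top 418.2110590644779 418.2110590644779 312.87212173857716 196.52895203777854 [[-3.80889916e-02  9.79141586e-01 -1.99577010e-01  2.84915340e-01]
 [-9.99274095e-01 -3.71784958e-02  8.30922998e-03  6.57618854e-04]
 [ 7.15939572e-04  1.99748627e-01  9.79846913e-01  1.05910660e+00]
 [ 0.00000000e+00  0.00000000e+00  0.00000000e+00  1.00000000e+00]] ['pixels', 'fx', 'fy', 'cx', 'cy', 'pose']
side 444.6268325749413 444.6268325749413 319.5068239387114 198.02226541194514 [[ 0.9255551   0.28255092 -0.25201732  0.19985477]
 [-0.37812908  0.6561988  -0.65300959 -0.71239504]
 [-0.019135    0.69969144  0.71418887  0.82326704]
 [ 0.          0.          0.          1.        ]] ['pixels', 'fx', 'fy', 'cx', 'cy', 'pose']
```

View pics/top0.png

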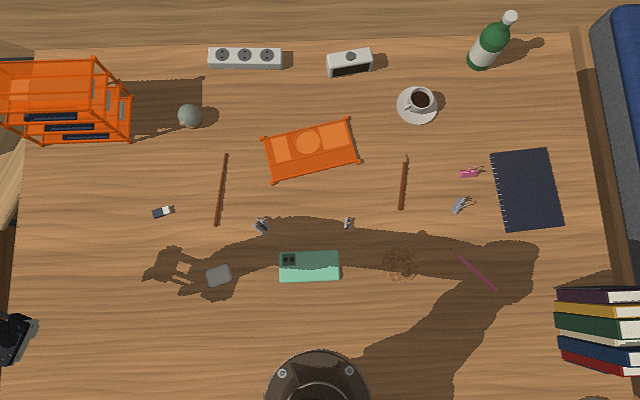

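View pics/side0.png

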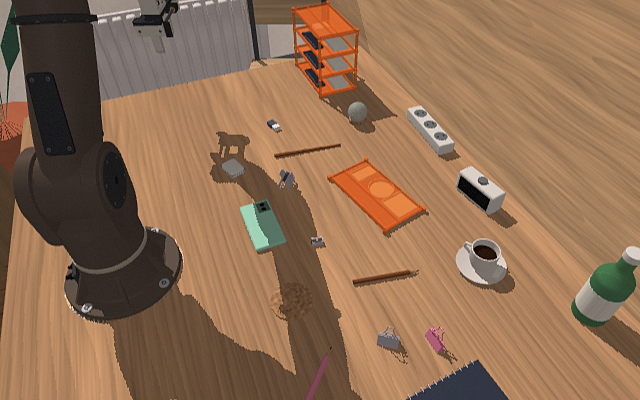

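```bash
cat > h.py <<'E'
import numpy as np,cv2
def ray(c,u,v):
    d=c["pose"][:3,:3]@np.array([(u-c["cx"])/c["fx"],-(v-c["cy"])/c["fy"],-1.]);return c["pose"][:3,3],d
def on(c,u,v,z):
    o,d=ray(c,u,v);return o+d*(z-o[2])/d[2]
def proj(c,p):
    q=c["pose"][:3,:3].T@(np.asarray(p)-c["pose"][:3,3]);return np.array([c["cx"]-c["fx"]*q[0]/q[2],c["cy"]+c["fy"]*q[1]/q[2]])
E
python3 - <<'E'
import cv2,numpy as np
t=cv2.imread("pics/top0.png");s=cv2.imread("pics/side0.png")
def cr(i,u,v,w,h,W,H):return cv2.resize(i[v-h//2:v+h//2,u-w//2:u+w//2],(W,H),interpolation=cv2.INTER_CUBIC)
L=[cr(t,262,224,40,40,200,200),cr(t,348,223,40,40,200,200),cr(t,462,195,60,60,200,200),cr(t,404,182,70,70,200,200)]
M=[cr(s,286,178,40,40,200,200),cr(s,317,241,40,40,200,200),cr(s,400,340,80,60,200,200),cr(s,385,277,80,60,200,200)]
N=[cr(t,310,150,120,80,300,200),cr(s,378,195,110,80,300,200),cr(t,163,211,40,40,200,200)]
cv2.imwrite("pics/crops.png",np.vstack([np.hstack(L),np.hstack(M),np.hstack(N)]))
E
```

```text
(no output)
```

View pics/crops.png

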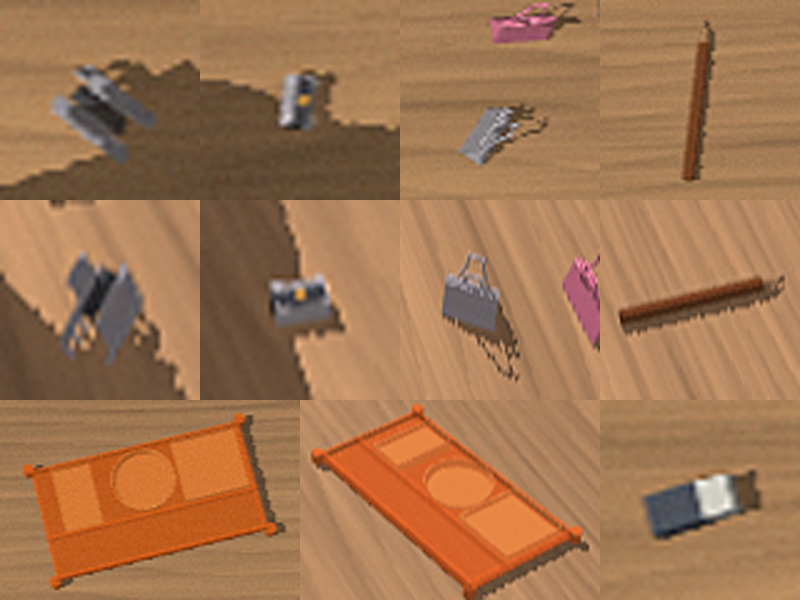

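```bash
cat >> h.py <<'E'
from scipy.spatial.transform import Rotation as R
def blob(im,u,v,r,f):
    y0,x0=max(v-r,0),max(u-r,0);h=cv2.cvtColor(im[y0:v+r,x0:u+r],cv2.COLOR_BGR2HSV).astype(int)
    m=f(h[...,0],h[...,1],h[...,2]).astype(np.uint8);n,l,s,c=cv2.connectedComponentsWithStats(m)
    k=1+np.argmax(s[1:,4]);ys,xs=np.where(l==k);return np.c_[xs+x0,ys+y0]
def rect(c,pts,z):
    "world minAreaRect of pixels cast on plane z: centre, long, short, yaw of long side"
    w=np.array([on(c,u,v,z)[:2] for u,v in pts])*1000
    (a,b),(p,q),t=cv2.minAreaRect(w.astype(np.float32))
    if p<q:p,q,t=q,p,t+90
    return np.round([a,b,p,q,(t+90)%180-90],1)
def pose(s):
    w,x,y,z=s["tcp_rot"];return s["ee_pos"]*1000,R.from_quat([x,y,z,w]).as_matrix()
def go(s,xyz,yaw):
    "shift (tool mm) and turn to reach world xyz mm, pointing down, closing line (tool y) at yaw deg mod 180"
    p,M=pose(s);z=np.array([0,0,-1.]);y=np.array([np.cos(np.radians(yaw)),np.sin(np.radians(yaw)),0])
    if y@M[:,1]<0:y=-y
    T=np.c_[np.cross(y,z),y,z];rv=R.from_matrix(M.T@T).as_rotvec()
    print("turn",np.round(rv,3),"shift",np.round(M.T@(np.asarray(xyz)-p),1),"rows>=",round(max(np.degrees(np.linalg.norm(rv))/7.16,np.linalg.norm(np.asarray(xyz)-p)/41.7),1))
E
python3 - <<'E'
from cell import *
from h import *
t=camera("top");s=camera("side");w=camera("wrist");cv2.imwrite("pics/w0.png",w["pixels"])
M=pose(observe())[1];print("wrist cam in tool",np.round(M.T@(w["pose"][:3,3]*1000-observe()["ee_pos"]*1000)),np.round(M.T@w["pose"][:3,:3],2),w["fx"])
org=lambda h,S,v:(h<14)&(S>195)&(v>120)
b=blob(t["pixels"],310,150,58,org);print("tray",len(b),rect(t,b,13/1e3))
for n,u,v,c in(("T",404,182,t),("S",385,277,s)):
    b=blob(c["pixels"],u,v,40,lambda h,S,v:(S>140)&(v<150)&(h<15));print("pencil",n,len(b),rect(c,b,.007))
for n,u,v,c in(("T",163,211,t),("S",274,125,s)):
    b=blob(c["pixels"],u,v,16,lambda h,S,v:(S<80)|((h>90)&(h<140)));print("eraser",n,len(b),rect(c,b,.010))
for n,u,v,c in(("T",348,223,t),("S",317,241,s)):
    b=blob(c["pixels"],u,v,14,lambda h,S,v:(S<60));print("sharp",n,len(b),rect(c,b,.010))
for n,u,v,c in(("T",461,205,t),("S",388,340,s)):
    b=blob(c["pixels"],u,v,16,lambda h,S,v:(S<60));print("clip",n,len(b),rect(c,b,.015))
for n,u,v in(("claw",262,224),("chop",221,190)):print(n,on(t,u,v,.005)*1000)
E
```

```text
wrist cam in tool [  79.   -0. -157.] [[-0.    0.96  0.29]
 [ 1.    0.    0.  ]
 [-0.    0.29 -0.96]] 334.2762844413948
tray 2585 [624.   -3.6 240.6 136.6 -77.5]
pencil T 213 [ 520.4 -239.8  127.3   12.9  -10.2]
pencil S 249 [ 520.7 -242.   128.2   11.3  -11.5]
eraser T 167 [474.6 378.4  46.5  24.1 -73.1]
eraser S 98 [476.  377.3  56.4  28.8 -73. ]
sharp T 59 [427.8 -92.3  26.   16.9 -10.3]
sharp S 94 [427.7 -95.5  26.3  25.8 -14.9]
clip T 153 [ 462.4 -376.3   50.7   24.5  -48.6]
clip S 307 [ 465.9 -374.6   43.4   41.4   52.1]
claw [433.40911984 123.4567269    5.        ]
chop [525.79157977 227.93719512   5.        ]
```

View pics/w0.png

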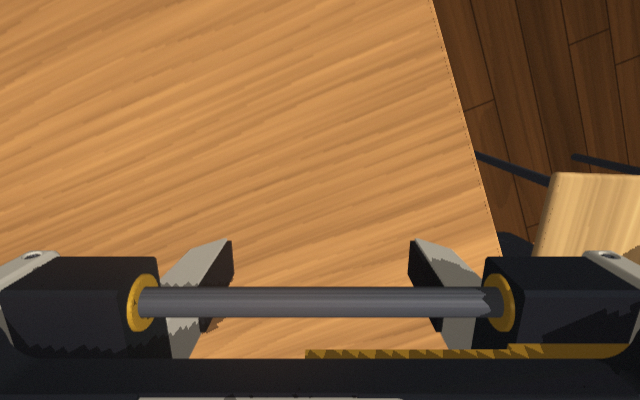

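```bash
python3 - <<'E'
from cell import *
from h import *
go(observe(),(475,378,150),17)
E
```

```text
turn [-0.001  0.     0.885] shift [-296.2  -94.8   76.5] rows>= 7.7
```

{"method": "arm_command", "body": {"rows": "0 0 0.885 -296 -95 76 0.5;0 0 0.885 -296 -95 76 0.5;0 0 0.885 -296 -95 76 0.5;0 0 0.885 -296 -95 76 0.5;0 0 0.885 -296 -95 76 0.5;0 0 0.885 -296 -95 76 0.5;0 0 0.885 -296 -95 76 0.5;0 0 0.885 -296 -95 76 0.5;0 0 0.885 -296 -95 76 0.5;0 0 0.885 -296 -95 76 0.5;0 0 0.885 -296 -95 76 0.5;0 0 0.885 -296 -95 76 0.5", "grip_force": 12}}

```text
time_s: 1.25
ee_pos: [0.4737, 0.3798, 0.1509]
tcp_rot: [-0.0, 0.594, 0.805, 0.0]
wrist_force: [-0.4, 1.2, 0.4]
grip_width: 0.0462
finger_force: 0.0
```

```bash
python3 - <<'E'
from cell import *
from h import *
w=camera("wrist");cv2.imwrite("pics/w1.png",w["pixels"])
s=observe();print(s["ee_pos"],s["joint_pos"],s["grip_width"])
u,v=proj(w,(.4755,.378,.01)).astype(int);print(u,v)
b=blob(w["pixels"],u,v,60,lambda h,S,v:(S<80)|((h>90)&(h<140)));r=rect(w,b,.012);print(len(b),r)
go(s,(r[0],r[1],6),r[4]+90)
E
```

```text
[0.47364438 0.37979621 0.15095533] [-0.95514385  0.48096669  0.27558853  1.72729555 -0.15606269  0.95436788
 -0.31906672] 0.04628198967213271
321 189
1042 [475.1 379.   45.1  20.2 -74.8]
turn [-0.    -0.001  0.034] shift [ -1.3   1.2 145. ] rows>= 3.5
```

View pics/w1.png

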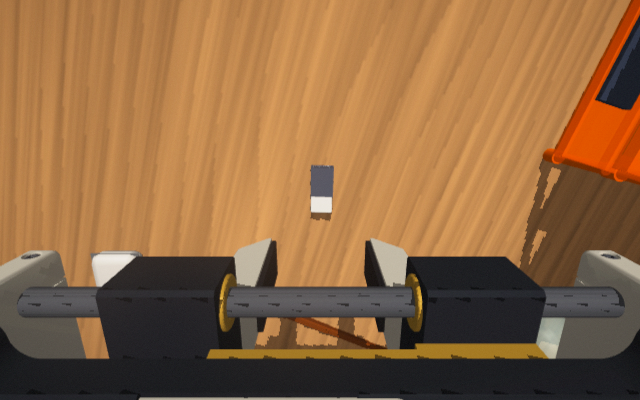

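{"method": "arm_command", "body": {"rows": "0 0 0.034 -1.3 1.2 60 0.5;0 0 0.034 -1.3 1.2 110 0.5;0 0 0.034 -1.3 1.2 135 0.5;0 0 0.034 -1.3 1.2 145 0.5;0 0 0.034 -1.3 1.2 145 0.5;0 0 0.034 -1.3 1.2 145 0.1;0 0 0.034 -1.3 1.2 145 0.1;0 0 0.034 -1.3 1.2 145 0.1;0 0 0.034 -1.3 1.2 145 0.1;0 0 0.034 -1.3 1.2 100 0.1;0 0 0.034 -1.3 1.2 65 0.1;0 0 0.034 -1.3 1.2 65 0.1"}}

```text
time_s: 2.3
ee_pos: [0.4799, 0.3799, 0.0931]
tcp_rot: [0.001, 0.608, 0.794, 0.005]
wrist_force: [0.8, 1.6, -0.6]
grip_width: 0.0096
finger_force: 0.0
```

```bash
python3 - <<'E'
from cell import *
from h import *
go(observe(),(475,378,150),17)
print(observe()["grip_width"])
go(observe(),(629.4,71.3,110),102.5)
t=camera("side");cv2.imwrite("pics/s1.png",cv2.resize(t["pixels"][90:230,230:450],None,fx=3,fy=3,interpolation=2))
E
```

```text
turn [ 0.01  -0.005 -0.034] shift [ -0.3  -4.7 -56.9] rows>= 1.4
0.009591802101982596
turn [ 0.011  0.003 -1.526] shift [-336.8   64.4  -18. ] rows>= 12.2
```

View pics/s1.png

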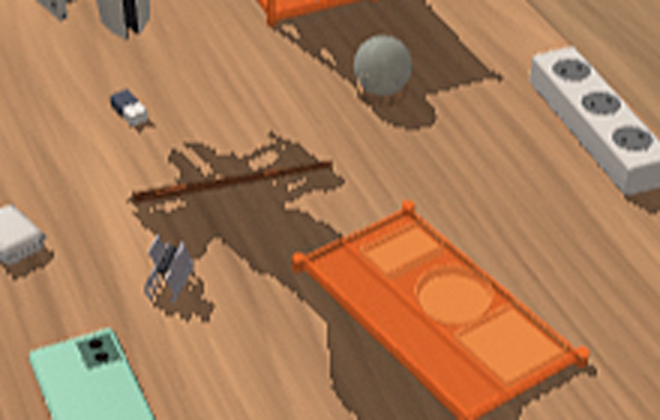

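```bash
python3 - <<'E'
from cell import *
from h import *
s=observe();print(s["ee_pos"],s["wrist_force"])
w=camera("wrist");cv2.imwrite("pics/w2.png",w["pixels"])
t=camera("top")
b=blob(t["pixels"],163,211,25,lambda h,S,v:(S<80)|((h>90)&(h<140)));print(len(b),rect(t,b,.01))
E
```

```text
[0.47883952 0.37935753 0.09045074] [-0.73974191  0.24469558  0.5228816 ]
916 [480.3 395.6 129.9  83.6   2.6]
```

```bash
python3 - <<'E'
from cell import *
from h import *
s=observe()
w=camera("wrist")
u,v=proj(w,(.4755,.379,.01)).astype(int);print(u,v)
b=blob(w["pixels"],u,v,60,lambda h,S,v:(S<80)|((h>90)&(h<140)));b=b[b[:,1]<230];r=rect(w,b,.012);print(len(b),r)
go(s,(r[0],r[1],4),r[4]+90)
E
```

```text
319 207
1415 [471.9 381.   39.1  20.5 -78.7]
turn [ 0.001 -0.001  0.066] shift [ 4.2 -3.6 82.7] rows>= 2.0
```

View pics/w2.png

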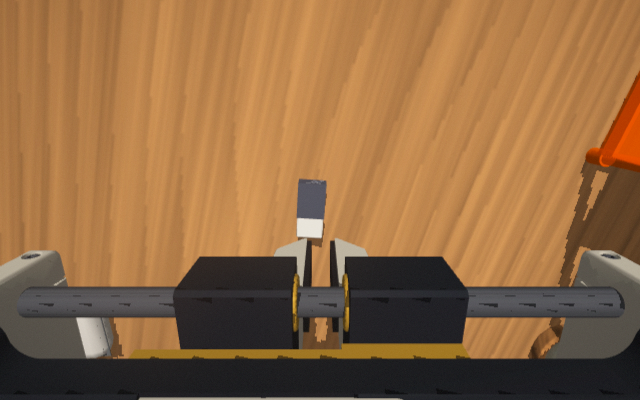

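{"method": "arm_command", "body": {"rows": "0 0 0.066 2 -3.6 0 0.5;0 0 0.066 2 -3.6 0 0.5;0 0 0.066 2 -3.6 0 0.5;0 0 0.066 2 -3.6 30 0.5;0 0 0.066 2 -3.6 60 0.5;0 0 0.066 2 -3.6 75 0.5;0 0 0.066 2 -3.6 83 0.5;0 0 0.066 2 -3.6 83 0.5;0 0 0.066 2 -3.6 83 0.5;0 0 0.066 2 -3.6 83 0.5;0 0 0.066 2 -3.6 83 0.5;0 0 0.066 2 -3.6 83 0.5", "grip_force": 15}}

```text
time_s: 3.5
ee_pos: [0.4726, 0.3785, 0.0031]
tcp_rot: [0.0, 0.634, 0.773, 0.0]
wrist_force: [-0.9, -0.4, -0.4]
grip_width: 0.0459
finger_force: 0.0
```

{"method": "arm_command", "body": {"rows": "0 0 0 0 0 0 0;0 0 0 0 0 0 0;0 0 0 0 0 0 0;0 0 0 0 0 0 0;0 0 0 0 0 0 0;0 0 0 0 0 0 0;0 0 0 0 0 0 0;0 0 0 0 0 0 0"}}

```text
time_s: 4.17
ee_pos: [0.4724, 0.3783, 0.0028]
tcp_rot: [-0.0, 0.634, 0.773, 0.0]
wrist_force: [-0.1, -0.4, 0.5]
grip_width: 0.02
finger_force: 15.0
```

{"method": "arm_command", "body": {"rows": "0 0 0 0 0 -30 0;0 0 0 0 0 -65 0;0 0 0 0 0 -100 0;0 0 0 0 0 -120 0;0 0 0 0 0 -120 0;0 0 0 0 0 -120 0"}}

```text
time_s: 4.67
ee_pos: [0.4729, 0.3789, 0.124]
tcp_rot: [0.0, 0.634, 0.773, 0.001]
wrist_force: [-0.7, -0.4, -0.4]
grip_width: 0.0201
finger_force: 15.0
```

```bash
python3 - <<'E'
from cell import *
from h import *
s=observe();print(s["grip_width"],s["ee_pos"],s["joint_pos"])
go(s,(629.4,71.3,123),102.5)
E
```

```text
0.02013194989062045 [0.4729047  0.37887904 0.12398703] [-0.97287076  0.5107069   0.30191212  1.76110644 -0.18783321  0.89521271
 -0.39267861]
turn [ 0.    -0.003  1.55 ] shift [-332.3   93.3    0.6] rows>= 12.4
```

{"method": "arm_command", "body": {"rows": "0 0 1.55 -332 93 0 0;0 0 1.55 -332 93 0 0;0 0 1.55 -332 93 0 0;0 0 1.55 -332 93 0 0;0 0 1.55 -332 93 0 0;0 0 1.55 -332 93 0 0;0 0 1.55 -332 93 0 0;0 0 1.55 -332 93 0 0;0 0 1.55 -332 93 0 0;0 0 1.55 -332 93 0 0;0 0 1.55 -332 93 0 0;0 0 1.55 -332 93 0 0"}}

```text
time_s: 5.67
ee_pos: [0.6277, 0.0701, 0.1209]
tcp_rot: [0.0, 0.992, 0.13, -0.001]
wrist_force: [-0.3, -0.9, 0.2]
grip_width: 0.0201
finger_force: 15.0
```

{"method": "arm_command", "body": {"rows": "0 0 0 0 0 0 0;0 0 0 0 0 0 0;0 0 0 0 0 0 0"}}

```text
time_s: 5.92
ee_pos: [0.628, 0.071, 0.1219]
tcp_rot: [0.0, 0.991, 0.136, -0.001]
wrist_force: [-0.6, 0.2, 0.3]
grip_width: 0.0197
finger_force: 15.0
```

```bash
python3 - <<'E'
from cell import *
from h import *
s=observe();print(s["grip_width"],s["ee_pos"],s["joint_pos"])
go(s,(629.4,71.3,123),102.5)
w=camera("wrist");cv2.imwrite("pics/w3.png",w["pixels"])
E
```

```text
0.019674537748611817 [0.62799554 0.07099436 0.12186999] [-0.65468257  0.62826876  0.71334472  1.71342665 -0.47952834  0.98364544
 -1.06156108]
turn [0.    0.001 0.054] shift [ 1.4  0.1 -1.1] rows>= 0.4
```

View pics/w3.png

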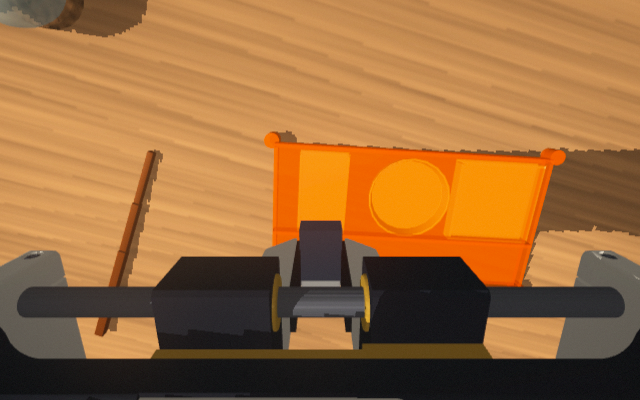

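```bash
python3 - <<'E'
from cell import *
from h import *
w=camera("wrist");t=camera("top")
for n,c,seeds in(("w",w,((409,196),(495,200),(323,170))),("t",t,((308,142),(335,133),(281,149)))):
    h=cv2.cvtColor(c["pixels"],cv2.COLOR_BGR2HSV)
    for a in seeds: print(n,a,h[a[1],a[0]])
    print("tray",h[245,480] if n=="w" else h[165,310])
    k=int(h[seeds[0][1],seeds[0][0],0]);k2=int(h[245,480,0] if n=="w" else h[165,310,0])
    m=((h[...,0]>(k+k2)/2+.1)&(h[...,0]<k+4)&(h[...,1]>150)).astype(np.uint8)
    if n=="t":m=((h[...,1]<h[165,310,1]-0)&(h[...,1]>130)&(h[...,0]>k-2)&(h[...,2]>150)&(h[...,0]<k+3)).astype(np.uint8)
    m=cv2.erode(m,np.ones((3,3) if n=="w" else (1,1)))
    l=cv2.connectedComponents(m)[1]
    for a in seeds:
        ys,xs=np.where(l==l[a[1],a[0]]);p=np.c_[xs,ys]
        print(n,a,len(p),rect(c,p,.010), rect(c,p,.005))
E
```

```text
w (409, 196) [ 18 251 250]
w (495, 200) [ 17 254 250]
w (323, 170) [ 17 238 250]
tray [ 12 255 246]
w (409, 196) 10044 [656.1 -35.1 136.   65.2 -77.7] [655.1 -37.4 138.5  66.4 -77.7]
w (495, 200) 10044 [656.1 -35.1 136.   65.2 -77.7] [655.1 -37.4 138.5  66.4 -77.7]
w (323, 170) 3112 [634.3  70.6  63.6  39.   12.2] [633.   70.2  64.8  39.7  12.2]
t (308, 142) [ 15 181 250]
t (335, 133) [ 15 187 248]
t (281, 149) [ 14 187 248]
tray [ 12 212 239]
t (308, 142) 437 [ 6.47e+02  2.00e-01  6.35e+01  6.05e+01 -2.20e+00] [ 6.487e+02  2.000e-01  6.380e+01  6.080e+01 -2.200e+00]
t (335, 133) 615 [661.6 -68.8  69.5  65.  -77.4] [663.4 -69.1  69.9  65.3 -77.4]
t (281, 149) 294 [627.1  71.1  61.8  40.   12.4] [628.8  71.4  62.1  40.2  12.4]
```

{"method": "arm_command", "body": {"rows": "0 0 0.054 3 0 35 0;0 0 0.054 3 0 70 0;0 0 0.054 3 0 95 0;0 0 0.054 3 0 105 0;0 0 0.054 3 0 105 0;0 0 0.054 3 0 105 0;0 0 0.054 3 0 105 0;0 0 0.054 3 0 105 0.4;0 0 0.054 3 0 105 0.4;0 0 0.054 3 0 105 0.4;0 0 0.054 3 0 105 0.4;0 0 0.054 3 0 105 0.4"}}

```text
time_s: 7.07
ee_pos: [0.6316, 0.0719, 0.0181]
tcp_rot: [-0.0, 0.994, 0.107, 0.0]
wrist_force: [-0.1, 0.8, 0.3]
grip_width: 0.0365
finger_force: 0.0
```

{"method": "arm_command", "body": {"rows": "0 0 0 0 0 -35 0.4;0 0 0 0 0 -70 0.4;0 0 0 0 0 -110 0.4;0 0 0 0 0 -133 0.4;0 0 0 0 0 -133 0.4;0 0 0 0 0 -133 0.4"}}

```text
time_s: 7.57
ee_pos: [0.6323, 0.0718, 0.1523]
tcp_rot: [-0.0, 0.994, 0.107, 0.002]
wrist_force: [0.9, 0.2, -1.9]
grip_width: 0.0364
finger_force: 0.0
```

```bash
python3 - <<'E'
from cell import *
from h import *
s=observe();print(s["grip_width"],s["ee_pos"],s["joint_pos"])
w=camera("wrist");cv2.imwrite("pics/w4.png",w["pixels"])
u,v=proj(w,(.631,.071,.015)).astype(int);print(u,v)
b=blob(w["pixels"],u,v,70,lambda h,S,v:((S<90)|((h>90)&(h<140)))&(v>40));b=b[b[:,1]<238];r=rect(w,b,.018);print(len(b),r)
go(s,(428,-93,150),80)
E
```

```text
0.03636978091357747 [0.632289   0.07184447 0.15227895] [-0.67647367  0.60569508  0.75268134  1.67790004 -0.46831392  1.04335841
 -1.12914183]
320 190
1027 [633.   71.4  43.3  19.7  11.7]
turn [-0.001 -0.003  0.388] shift [-234.6  117.7    1.5] rows>= 6.3
```

View pics/w4.png

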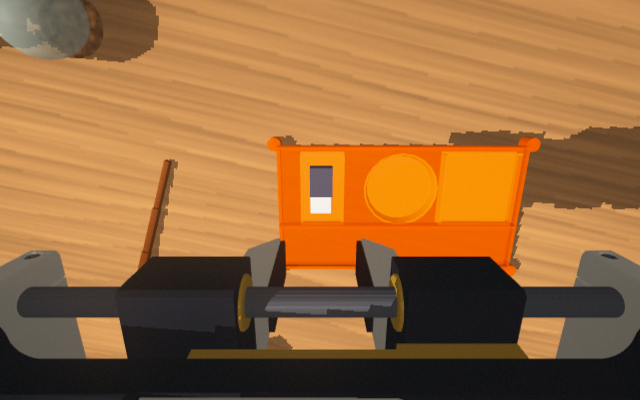

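{"method": "arm_command", "body": {"rows": "0 0 0.388 -235 118 0 0.4;0 0 0.388 -235 118 0 0.4;0 0 0.388 -235 118 0 0.4;0 0 0.388 -235 118 0 0.4;0 0 0.388 -235 118 0 0.4;0 0 0.388 -235 118 0 0.4;0 0 0.388 -235 118 0 0.4;0 0 0.388 -235 118 0 0.4;0 0 0.388 -235 118 0 0.4;0 0 0.388 -235 118 0 0.4"}}

```text
time_s: 8.45
ee_pos: [0.4276, -0.0926, 0.1504]
tcp_rot: [0.0, 0.996, -0.086, -0.0]
wrist_force: [0.4, -0.2, -0.1]
grip_width: 0.0369
finger_force: 0.0
```

```bash
cat > look.py <<'E'
import sys
from cell import *
from h import *
x,y,z,r,name,tz=[float(a) if i!=4 else a for i,a in enumerate(sys.argv[1:])]
s=observe();print(s["ee_pos"],s["joint_pos"])
w=camera("wrist");u,v=proj(w,(x,y,z)).astype(int);print(u,v)
cv2.imwrite(f"pics/{name}.png",cv2.resize(w["pixels"][max(v-60,0):v+60,u-80:u+80],(640,480),interpolation=2))
b=blob(w["pixels"],u,v,int(r),lambda h,S,v:(S<70)&(v>60));b=b[b[:,1]<238];q=rect(w,b,z);print(len(b),q)
go(s,(q[0],q[1],tz),q[4]+90)
E
python3 - <<'E'
from cell import *
from h import *
w=camera("wrist");w=dict(w)
E
python3 look.py .428 -.093 .012 40 w5 3
```

```text
[ 0.42779533 -0.09254185  0.15043266] [-0.69042773  0.31539662  0.99193076  2.15792915 -0.35546626  0.83922848
 -1.22195239]
320 188
463 [429.6 -94.9  28.5  15.4 -10.3]
turn [0.001 0.    0.007] shift [  2.2   1.9 147.4] rows>= 3.5
```

View pics/w5.png

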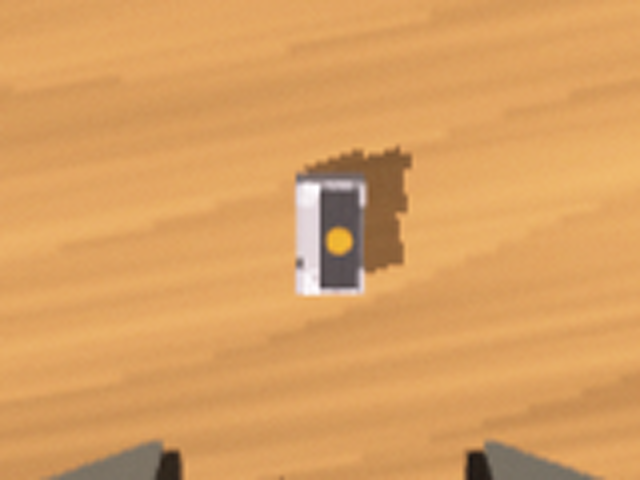

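{"method": "arm_command", "body": {"rows": "0 0 0.007 2 2 40 0.4;0 0 0.007 2 2 80 0.4;0 0 0.007 2 2 115 0.4;0 0 0.007 2 2 138 0.4;0 0 0.007 2 2 147 0.4;0 0 0.007 2 2 147 0.4;0 0 0.007 2 2 147 0.4;0 0 0.007 2 2 147 0.4;0 0 0.007 2 2 147 0.4"}}

```text
time_s: 9.3
ee_pos: [0.4291, -0.0955, 0.0037]
tcp_rot: [0.0, 0.996, -0.09, 0.0]
wrist_force: [1.5, -0.2, -0.0]
grip_width: 0.0367
finger_force: 0.0
```

{"method": "arm_command", "body": {"rows": "0 0 0 0 0 0 0;0 0 0 0 0 0 0;0 0 0 0 0 0 0;0 0 0 0 0 0 0;0 0 0 0 0 0 0;0 0 0 0 0 0 0;0 0 0 0 0 0 0"}}

```text
time_s: 9.88
ee_pos: [0.4286, -0.0956, 0.0039]
tcp_rot: [-0.0, 0.996, -0.09, 0.0]
wrist_force: [0.9, 0.8, 2.6]
grip_width: 0.0158
finger_force: 15.0
```

{"method": "arm_command", "body": {"rows": "0 0 0 0 0 -30 0;0 0 0 0 0 -65 0;0 0 0 0 0 -100 0;0 0 0 0 0 -120 0;0 0 0 0 0 -120 0;0 0 0 0 0 -120 0"}}

```text
time_s: 10.38
ee_pos: [0.4291, -0.0954, 0.1244]
tcp_rot: [-0.0, 0.996, -0.09, 0.001]
wrist_force: [0.1, 0.6, -0.4]
grip_width: 0.0157
finger_force: 15.0
```

```bash
python3 - <<'E'
from cell import *
from h import *
s=observe();print(s["joint_pos"])
go(s,(646.5,.5,123),100)
E
```

```text
[-0.63813203  0.36864029  0.95722598  2.18449003 -0.43230142  0.78426212
 -1.15018452]
turn [-0.001 -0.002 -0.355] shift [ 196.7 -133.4    2. ] rows>= 5.7
```

{"method": "arm_command", "body": {"rows": "0 0 -0.355 197 -133 0 0;0 0 -0.355 197 -133 0 0;0 0 -0.355 197 -133 0 0;0 0 -0.355 197 -133 0 0;0 0 -0.355 197 -133 0 0;0 0 -0.355 197 -133 0 0;0 0 -0.355 197 -133 0 0;0 0 -0.355 197 -133 0 0;0 0 -0.355 197 -133 0 0;0 0 -0.355 197 -133 40 0;0 0 -0.355 197 -133 60 0;0 0 -0.355 197 -133 60 0"}}

```text
time_s: 11.38
ee_pos: [0.6417, -0.0007, 0.0593]
tcp_rot: [-0.001, 0.996, 0.086, -0.004]
wrist_force: [-1.8, 0.6, -0.8]
grip_width: 0.0161
finger_force: 15.0
```

```bash
python3 - <<'E'
from cell import *
from h import *
s=observe();print(s["grip_width"])
go(s,(646.5,.5,17.5),100)
E
```

```text
0.016064257843826625
turn [-0.002  0.008 -0.002] shift [ 5.2 -0.3 41.7] rows>= 1.0
```

{"method": "arm_command", "body": {"rows": "0 0 0 0 0 0 0;0 0 0 0 0 0 0;0 0 0 0 0 20 0;0 0 0 0 0 40 0;0 0 0 0 0 46 0;0 0 0 0 0 46 0;0 0 0 0 0 46 0;0 0 0 0 0 46 0"}}

```text
time_s: 12.05
ee_pos: [0.6472, -0.0008, 0.0194]
tcp_rot: [0.0, 0.996, 0.087, 0.001]
wrist_force: [-0.4, -0.0, 0.2]
grip_width: 0.0157
finger_force: 15.0
```

{"method": "arm_command", "body": {"rows": "0 0 0 0 0 2 0;0 0 0 0 0 2 0;0 0 0 0 0 2 0.4;0 0 0 0 0 2 0.4;0 0 0 0 0 2 0.4;0 0 0 0 0 2 0.4;0 0 0 0 0 2 0.4"}}

```text
time_s: 12.63
ee_pos: [0.6462, -0.0005, 0.0158]
tcp_rot: [-0.0, 0.996, 0.087, 0.0]
wrist_force: [0.3, 0.5, -0.0]
grip_width: 0.0363
finger_force: 0.0
```

{"method": "arm_command", "body": {"rows": "0 0 0 0 0 -30 0.4;0 0 0 0 0 -70 0.4;0 0 0 0 0 -110 0.4;0 0 0 0 0 -133 0.4;0 0 0 0 0 -133 0.4;0 0 0 0 0 -133 0.4"}}

```text
time_s: 13.13
ee_pos: [0.6471, -0.0005, 0.1504]
tcp_rot: [-0.0, 0.996, 0.087, 0.002]
wrist_force: [-0.3, 1.0, -0.0]
grip_width: 0.037
finger_force: 0.0
```

```bash
python3 look.py .647 -.001 .018 35 w6 3; python3 - <<'E'
from cell import *
from h import *
s=observe()
t=camera("top");cv2.imwrite("pics/t6.png",t["pixels"])
go(s,(464,-375,150),-48)
E
```

```text
[ 6.47080532e-01 -4.99242849e-04  1.50377132e-01] [-0.56048538  0.62936852  0.76557783  1.65169955 -0.48819432  1.05791224
 -1.0433329 ]
320 190
422 [ 6.47e+02 -3.00e-01  2.71e+01  1.46e+01  9.90e+00]
turn [-0.    -0.003  0.001] shift [ -0.5  -0.2 147.4] rows>= 3.5
turn [-0.    -0.001 -0.559] shift [-244.2  337.6   -1.4] rows>= 10.0
```

View pics/w6.png

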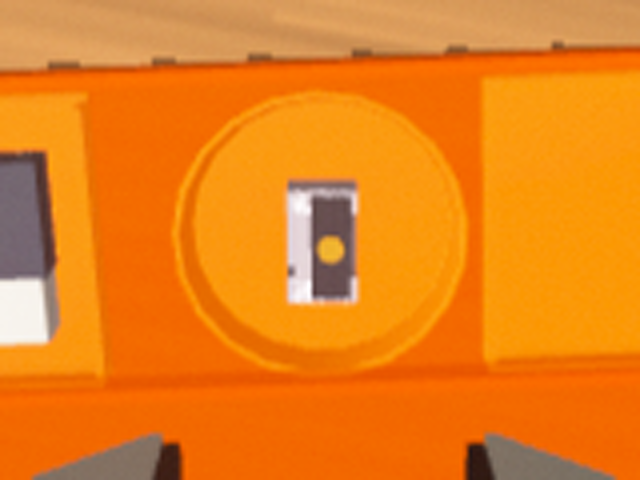

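{"method": "arm_command", "body": {"rows": "0 0 -0.559 -244 338 0 0.7;0 0 -0.559 -244 338 0 0.7;0 0 -0.559 -244 338 0 0.7;0 0 -0.559 -244 338 0 0.7;0 0 -0.559 -244 338 0 0.7;0 0 -0.559 -244 338 0 0.7;0 0 -0.559 -244 338 0 0.7;0 0 -0.559 -244 338 0 0.7;0 0 -0.559 -244 338 0 0.7;0 0 -0.559 -244 338 0 0.7;0 0 -0.559 -244 338 0 0.7;0 0 -0.559 -244 338 0 0.7"}}

```text
time_s: 14.23
ee_pos: [0.4613, -0.3782, 0.1476]
tcp_rot: [-0.0, 0.935, 0.355, -0.001]
wrist_force: [0.1, 1.4, -0.7]
grip_width: 0.0641
finger_force: 0.0
```

```bash
python3 look.py .464 -.375 .015 45 w7 10
```

```text
[ 0.46126079 -0.37820156  0.14758702] [ 0.16444301  0.51879677  0.63205242  1.77604399 -0.36165166  0.96732122
  0.09846113]
319 185
1073 [ 461.8 -380.5   42.3   31.3  -37.9]
turn [-0.     0.003  1.388] shift [ -0.9   2.3 137.6] rows>= 11.1
```

View pics/w7.png

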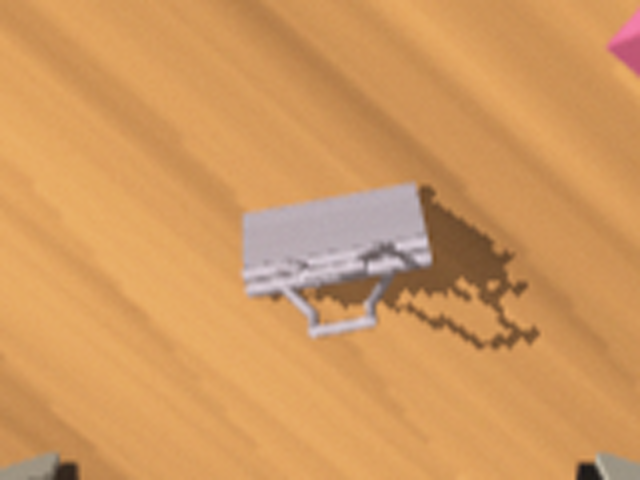

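```bash
python3 - <<'E'
from cell import *
from h import *
w=camera("wrist");s=observe()
g=lambda x,y,z:on(w,239+x/4,125+y/4,z)*1000
a,b=g(245,213,.001),g(418,185,.001);e=b-a;y=np.degrees(np.arctan2(e[1],e[0]))
n=np.array([e[1],-e[0],0])/np.linalg.norm(e)  # right of a->b: toward tool -x?
print("spine far edge",(a+b)/2,np.linalg.norm(e),y)
c,d=g(249,282,.025),g(429,250,.025);print("jaw",(c+d)/2,np.linalg.norm(d-c))
for k in(10,-10):print("centre?",(a+b)/2+k*n)
m=(c+d)/2;go(s,(m[0],m[1],8),y)
E
```

```text
spine far edge [ 471.90325613 -369.56011896    1.        ] 40.76892365436806 -38.79004235799736
jaw [ 465.97496435 -377.0398787    25.        ] 39.78720022217303
centre? [ 465.63857255 -377.35458749    1.        ]
centre? [ 478.16793971 -361.76565043    1.        ]
turn [-0.002 -0.    -0.161] shift [ -0.4   3.5 139.4] rows>= 3.3
```

{"method": "arm_command", "body": {"rows": "0 0 -0.161 1 2 0 0.7;0 0 -0.161 1 2 0 0.7;0 0 -0.161 1 2 30 0.7;0 0 -0.161 1 2 60 0.7;0 0 -0.161 1 2 80 0.7;0 0 -0.161 1 2 80 0.7;0 0 -0.161 1 2 80 0.7;0 0 -0.161 1 2 80 0.7"}}

```text
time_s: 15.0
ee_pos: [0.4674, -0.3759, 0.0696]
tcp_rot: [0.0, 0.901, 0.433, 0.0]
wrist_force: [-0.0, 0.4, 0.4]
grip_width: 0.0639
finger_force: 0.0
```

```bash
python3 - <<'E'
from cell import *
from h import *
go(observe(),(465.8,-377.2,9),-38.8);print(observe()["ee_pos"])
E
```

```text
turn [ 0.001 -0.     0.002] shift [-2.  -0.4 60.6] rows>= 1.5
[ 0.46738893 -0.3758636   0.06957499]
```

{"method": "arm_command", "body": {"rows": "0 0 0 -2 0 30 0.7;0 0 0 -2 0 50 0.7;0 0 0 -2 0 60 0.7;0 0 0 -2 0 60 0.7;0 0 0 -2 0 60 0.7;0 0 0 -2 0 60 0.3;0 0 0 -2 0 60 0.3;0 0 0 -2 0 60 0.3;0 0 0 -2 0 60 0.3;0 0 0 -2 0 60 0.3;0 0 0 -2 0 60 0.3;0 0 0 -2 0 60 0.3"}}

```text
time_s: 16.0
ee_pos: [0.4655, -0.3781, 0.0093]
tcp_rot: [0.0, 0.902, 0.432, 0.0]
wrist_force: [-0.6, 0.7, 6.8]
grip_width: 0.0406
finger_force: 15.0
```

{"method": "arm_command", "body": {"rows": "0 0 0 0 0 -20 0.3;0 0 0 0 0 -50 0.3;0 0 0 0 0 -85 0.3;0 0 0 0 0 -110 0.3;0 0 0 0 0 -110 0.3;0 0 0 0 0 -110 0.3;0 0 0 0 0 -110 0.3"}}

```text
time_s: 16.58
ee_pos: [0.4649, -0.3774, 0.1182]
tcp_rot: [-0.0, 0.902, 0.432, -0.0]
wrist_force: [0.2, -0.4, -1.3]
grip_width: 0.0402
finger_force: 15.0
```

```bash
python3 - <<'E'
from cell import *
from h import *
s=observe();print(s["grip_width"],s["finger_force"])
go(s,(662,-69.5,120),12.3);go(s,(662,-69.5,120),-77.7)
w=camera("side")["pixels"]
u,v=proj(camera("side"),s["ee_pos"]).astype(int);print(u,v)
cv2.imwrite("pics/s8.png",cv2.resize(w[v-60:v+60,u-80:u+80],(640,480),interpolation=2))
E
```

```text
0.04024208235772833 14.999981313594617
turn [-0.001 -0.001 -0.892] shift [363.5 -39.2  -1.7] rows>= 8.8
turn [-0.001 -0.     0.679] shift [363.5 -39.2  -1.7] rows>= 8.8
393 309
```

View pics/s8.png

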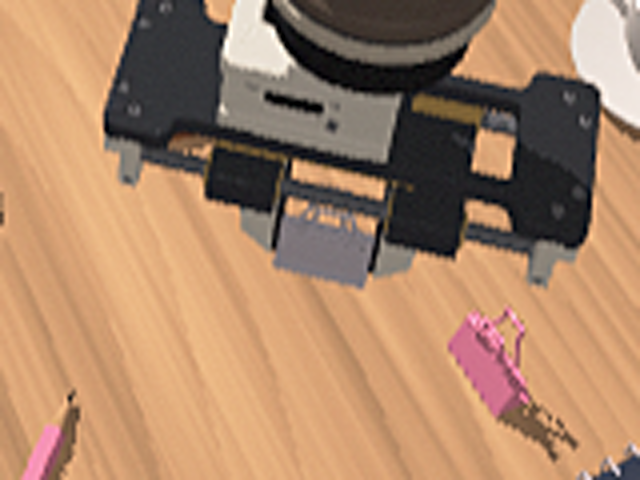

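{"method": "arm_command", "body": {"rows": "0 0 0.679 363 -39 0 0.3;0 0 0.679 363 -39 0 0.3;0 0 0.679 363 -39 0 0.3;0 0 0.679 363 -39 0 0.3;0 0 0.679 363 -39 0 0.3;0 0 0.679 363 -39 0 0.3;0 0 0.679 363 -39 0 0.3;0 0 0.679 363 -39 0 0.3;0 0 0.679 363 -39 0 0.3;0 0 0.679 363 -39 0 0.3;0 0 0.679 363 -39 0 0.3;0 0 0.679 363 -39 0 0.3"}}

```text
time_s: 17.68
ee_pos: [0.6611, -0.0713, 0.1176]
tcp_rot: [0.0, 0.994, 0.107, -0.001]
wrist_force: [0.1, -0.6, 0.8]
grip_width: 0.0403
finger_force: 15.0
```

{"method": "arm_command", "body": {"rows": "0 0 0 0 0 0 0.3;0 0 0 0 0 30 0.3;0 0 0 0 0 60 0.3;0 0 0 0 0 80 0.3;0 0 0 0 0 80 0.3;0 0 0 0 0 80 0.3;0 0 0 0 0 80 0.3"}}

```text
time_s: 18.27
ee_pos: [0.6626, -0.072, 0.0402]
tcp_rot: [0.0, 0.994, 0.106, 0.001]
wrist_force: [0.6, -1.2, 0.1]
grip_width: 0.0403
finger_force: 15.0
```

```bash
python3 - <<'E'
from cell import *
from h import *
s=observe();print(s["grip_width"],s["ee_pos"]);go(s,(662,-69.5,16.8),-77.7)
E
```

```text
0.040308529505878474 [ 0.66258718 -0.07203406  0.04021375]
turn [ 0.001 -0.001 -0.002] shift [-0.1 -2.6 23.4] rows>= 0.6
```

{"method": "arm_command", "body": {"rows": "0 0 0 0 -2 10 0.3;0 0 0 0 -2 20 0.3;0 0 0 0 -2 23.5 0.3;0 0 0 0 -2 23.5 0.3;0 0 0 0 -2 23.5 0.3;0 0 0 0 -2 23.5 0.3;0 0 0 0 -2 23.5 0.55;0 0 0 0 -2 23.5 0.55;0 0 0 0 -2 23.5 0.55;0 0 0 0 -2 23.5 0.55;0 0 0 0 -2 23.5 0.55"}}

```text
time_s: 19.18
ee_pos: [0.6617, -0.0686, 0.0153]
tcp_rot: [-0.0, 0.994, 0.107, 0.0]
wrist_force: [0.4, -0.8, 0.0]
grip_width: 0.0505
finger_force: 0.0
```

{"method": "arm_command", "body": {"rows": "0 0 0 0 0 -20 0.55;0 0 0 0 0 -50 0.55;0 0 0 0 0 -90 0.55;0 0 0 0 0 -133 0.55;0 0 0 0 0 -133 0.55;0 0 0 0 0 -133 0.55"}}

```text
time_s: 19.68
ee_pos: [0.6635, -0.0692, 0.1514]
tcp_rot: [0.0, 0.994, 0.107, 0.003]
wrist_force: [-0.6, -0.0, -0.5]
grip_width: 0.0508
finger_force: 0.0
```

```bash
python3 look.py .662 -.070 .02 45 w9 10;python3 - <<'E'
from cell import *
from h import *
go(observe(),(520,-241,110),79)
E
```

```text
[ 0.66345673 -0.06922714  0.1513819 ] [-0.44746789  0.66312189  0.77809226  1.59892288 -0.5110566   1.08718798
 -0.89087389]
320 192
961 [656.9 -69.7  41.6  30.2 -77.8]
turn [ 0.005 -0.003 -1.569] shift [ -7.3  -1.1 141.3] rows>= 12.6
turn [-0.    -0.002  0.407] shift [-175.8  138.2   38.8] rows>= 5.4
```

View pics/w9.png

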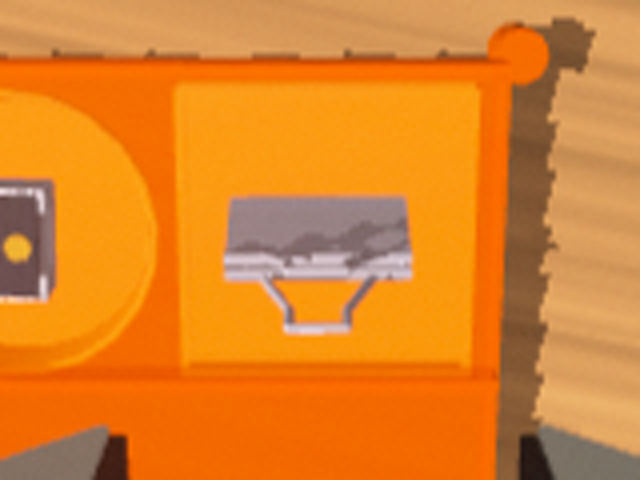

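{"method": "arm_command", "body": {"rows": "0 0 0.4 -165 140 0 0.4;0 0 0.4 -165 140 0 0.4;0 0 0.4 -165 140 0 0.4;0 0 0.4 -165 140 0 0.4;0 0 0.4 -165 140 0 0.4;0 0 0.4 -165 140 0 0.4;0 0 0.4 -165 140 0 0.4;0 0 0.4 -165 140 0 0.4;0 0 0.4 -165 140 0 0.4;0 0 0.4 -165 140 0 0.4"}}

```text
time_s: 20.57
ee_pos: [0.5312, -0.2387, 0.1474]
tcp_rot: [-0.0, 0.996, -0.091, -0.0]
wrist_force: [-0.3, 0.6, -0.3]
grip_width: 0.0365
finger_force: 0.0
```

```bash
python3 - <<'E'
from cell import *
from h import *
s=observe();w=camera("wrist");cv2.imwrite("pics/w10.png",w["pixels"])
u,v=proj(w,(.531,-.243,.005)).astype(int);print(u,v,s["ee_pos"])
b=blob(w["pixels"],u,v,100,lambda h,S,v:(S>150)&(v<165)&(h<15));r=rect(w,b[b[:,1]<235],.007);print(len(b),b.min(0),b.max(0),r)
go(s,(531.5,-243,2),r[4]+90)
E
```

```text
324 186 [ 0.53122087 -0.23873125  0.14744632]
1740 [320 127] [339 260] [ 534.  -248.   101.2   16.2  -10.5]
turn [-0.001  0.001  0.001] shift [  1.2   4.2 145.4] rows>= 3.5
```

View pics/w10.png

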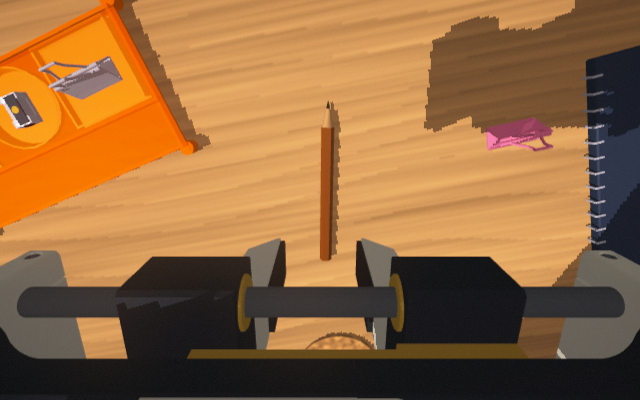

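```bash
python3 - <<'E'
from cell import *
from h import *
s=observe();w=camera("wrist")
a,b=on(w,328.5,101,.005)*1000,on(w,326,258,.005)*1000;e=a-b;y=np.degrees(np.arctan2(e[1],e[0]));m=(a+b)/2
print(a,b,np.linalg.norm(e),y,m,s["ee_pos"]);go(s,(m[0],m[1],2),y+90)
E
```

```text
[ 605.43521748 -259.83611727    5.        ] [ 458.54651269 -231.07657315    5.        ] 149.67766357690184 -11.07788495105073 [ 531.99086509 -245.45634521    5.        ] [ 0.53114737 -0.23896101  0.14760413]
turn [-0.     0.001  0.011] shift [  2.1   6.3 145.6] rows>= 3.5
```

{"method": "arm_command", "body": {"rows": "0 0 0.011 2 5 40 0.4;0 0 0.011 2 5 80 0.4;0 0 0.011 2 5 115 0.4;0 0 0.011 2 5 138 0.4;0 0 0.011 2 5 147 0.4;0 0 0.011 2 5 147 0.4;0 0 0.011 2 5 147 0.4;0 0 0.011 2 5 147 0.4;0 0 0.011 2 5 147 0.4"}}

```text
time_s: 21.42
ee_pos: [0.532, -0.2455, 0.0016]
tcp_rot: [0.0, 0.995, -0.098, 0.0]
wrist_force: [-0.3, -0.2, -0.5]
grip_width: 0.0369
finger_force: 0.0
```

{"method": "arm_command", "body": {"rows": "0 0 0 0 0 0 0;0 0 0 0 0 0 0;0 0 0 0 0 0 0;0 0 0 0 0 0 0;0 0 0 0 0 0 0;0 0 0 0 0 0 0;0 0 0 0 0 0 0;0 0 0 0 0 0 0;0 0 0 0 0 0 0"}}

```text
time_s: 22.17
ee_pos: [0.5314, -0.2458, 0.0013]
tcp_rot: [-0.0, 0.995, -0.098, 0.0]
wrist_force: [-0.4, 0.2, 0.4]
grip_width: 0.0102
finger_force: 15.0
```

{"method": "arm_command", "body": {"rows": "0 0 0 0 0 -20 0;0 0 0 0 0 -50 0;0 0 0 0 0 -85 0;0 0 0 0 0 -110 0;0 0 0 0 0 -110 0;0 0 0 0 0 -110 0;0 0 0 0 0 -110 0"}}

```text
time_s: 22.75
ee_pos: [0.5311, -0.2453, 0.1107]
tcp_rot: [-0.0, 0.995, -0.098, -0.0]
wrist_force: [-0.3, 0.1, -0.4]
grip_width: 0.0102
finger_force: 15.0
```

```bash
python3 - <<'E'
from cell import *
from h import *
s=observe();print(s["grip_width"],s["joint_pos"])
go(s,(588.9,-11.5,112),12.3)
E
```

```text
0.01019049916063644 [-0.23008458  0.62166321  0.86598869  1.85245927 -0.58088905  0.94245721
 -0.86547468]
turn [-0.00e+00  1.00e-03  1.16e+00] shift [  11.1 -240.6   -1.2] rows>= 9.3
```

{"method": "arm_command", "body": {"rows": "0 0 1.16 11 -241 0 0;0 0 1.16 11 -241 0 0;0 0 1.16 11 -241 0 0;0 0 1.16 11 -241 0 0;0 0 1.16 11 -241 0 0;0 0 1.16 11 -241 0 0;0 0 1.16 11 -241 0 0;0 0 1.16 11 -241 0 0;0 0 1.16 11 -241 0 0;0 0 1.16 11 -241 0 0;0 0 1.16 11 -241 0 0;0 0 1.16 11 -241 0 0"}}

```text
time_s: 23.75
ee_pos: [0.5885, -0.0117, 0.11]
tcp_rot: [0.001, 0.779, -0.627, -0.001]
wrist_force: [0.4, 0.7, -0.4]
grip_width: 0.0102
finger_force: 15.0
```

{"method": "arm_command", "body": {"rows": "0 0 0 0 0 0 0;0 0 0 0 0 30 0;0 0 0 0 0 60 0;0 0 0 0 0 75 0;0 0 0 0 0 75 0;0 0 0 0 0 75 0;0 0 0 0 0 75 0"}}

```text
time_s: 24.33
ee_pos: [0.5899, -0.0122, 0.0375]
tcp_rot: [-0.0, 0.779, -0.627, 0.001]
wrist_force: [0.1, 0.2, 0.3]
grip_width: 0.0103
finger_force: 15.0
```

```bash
python3 - <<'E'
from cell import *
from h import *
s=observe();print(s["grip_width"],s["ee_pos"],s["joint_pos"]);go(s,(588.9,-11.5,15.5),12.3)
E
```

```text
0.010301616666824462 [ 0.58987211 -0.01220206  0.0375294 ] [-0.73471163  0.8805535   1.09926477  1.90391244 -0.95481658  0.99999363
 -2.11581066]
turn [-0.001 -0.001 -0.   ] shift [-0.9  0.8 22. ] rows>= 0.5
```

{"method": "arm_command", "body": {"rows": "0 0 0 0 0 10 0;0 0 0 0 0 18 0;0 0 0 0 0 21 0;0 0 0 0 0 21 0;0 0 0 0 0 21 0;0 0 0 0 0 21 0;0 0 0 0 0 21 0.25;0 0 0 0 0 21 0.25;0 0 0 0 0 21 0.25;0 0 0 0 0 21 0.25;0 0 0 0 0 21 0.25;0 0 0 0 0 21 0.25"}}

```text
time_s: 25.33
ee_pos: [0.5892, -0.0116, 0.0153]
tcp_rot: [-0.0, 0.779, -0.627, 0.0]
wrist_force: [0.3, 0.6, -0.2]
grip_width: 0.0227
finger_force: 0.0
```

{"method": "arm_command", "body": {"rows": "0 0 0 0 0 -20 0.25;0 0 0 0 0 -50 0.25;0 0 0 0 0 -90 0.25;0 0 0 0 0 -130 0.25;0 0 0 0 0 -170 0.25;0 0 0 0 0 -180 0.25;0 0 0 0 0 -180 0.25;0 0 0 0 0 -180 0.25"}}

```text
time_s: 26.0
ee_pos: [0.5893, -0.0113, 0.1955]
tcp_rot: [-0.001, 0.779, -0.627, 0.0]
wrist_force: [0.4, -0.1, -0.7]
grip_width: 0.0227
finger_force: 0.0
```

```bash
python3 - <<'E'
from cell import *
from h import *
s=observe();print(s["ee_pos"])
w=camera("wrist")["pixels"];t=camera("side")["pixels"];T=cv2.resize(t[145:245,315:440],(500,400),interpolation=2)
cv2.imwrite("pics/f.png",np.vstack([np.hstack([cv2.resize(w,None,fx=.46,fy=.46)[:,:294],T[:184,:500]]) if 0 else T]))
cv2.imwrite("pics/f.png",np.hstack([cv2.resize(w[:250,150:550],(480,300)),cv2.resize(T,(320,256))[:300] if 0 else cv2.copyMakeBorder(cv2.resize(T,(320,256)),0,44,0,0,0)]))
E
```

```text
[ 0.58930671 -0.01128133  0.19546094]
```

View pics/f.png

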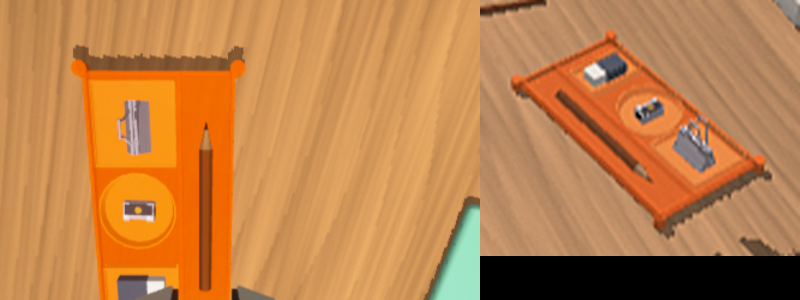

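```bash
python3 -c "
from cell import *
print(hand_in())"
```

```text
the job is handed in; nothing more can be done
None
```

The pencil, binder clip, eraser and sharpener are each lying in their places in the tray, as the last pictures show, and the job was handed in at about 26 s. I never reached for the chopstick or hair claw, and no judging result came back.

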